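Seat the keyed lens collar on the signal lamp

TASK

Pick the knurled lens collar (the tall round cap with ribbed sides and a glass window) out of the parts tray, put it over the signal lamp's upright barrel and turn it until the keyways hidden inside it drop over the barrel's pins. Push it fully home, flat on the housing against the lamp's spring, and finish while still holding it pushed down there, because the spring lifts it if you let go. Do not push the other things about.

Things in the scene. Friction and masses are not known exactly. Their poses are not given: they have to be found in the camera images.
- collar: Knurled lens collar, black plastic, 50 mm tall, 60 to 130 g, loose, upright in a tray compartment. Origin: centre of its underside, z up its axis. Lower 30 mm: skirt, 52 mm outside, round bore 38.4 mm wide, 30 mm deep, open below. Four keyways 9 mm wide run up the whole bore along the collar's +x, +y, -x, -y, out to 24 mm from the axis; unseen from above.
- collar_head (a point): Centre of the collar's solid ribbed grip head, on its axis 40 mm above the collar's underside. The head is 54 to 56 mm in diameter and 20 mm high (30 to 50 mm above the underside), with a glass window on top. Grip it here.
- lamp_seat (a point): Centre of the lamp housing's top face at the barrel's foot, 30 mm above the work surface; z up the barrel's axis, x and y along the housing's sides. Housing: fixed aluminium box 110 x 110 x 30 mm. Barrel: fixed upright steel cylinder 36 mm in diameter, 26 mm high, its top 6 mm tapered to 26 mm. Home = the collar's underside flat on the housing, at this height.
- lamp_pins (a point): On the barrel's axis, 8 mm above lamp_seat, level with the tops of four pins 90 degrees apart, 5 mm wide, 6 mm high, reaching 22.5 mm from the axis. Their bearing differs each start and is not tied to this point's axes. An unkeyed collar rests on them, underside at this height, and turns freely; within about 5 degrees of keyed it drops. A turn of at most 90 degrees finds it.
- plunger (a joint): Brass contact pin, 16 mm diameter, sprung up in the middle of the barrel. 0 = up, tip 34 mm above lamp_seat; grows as pressed down (m). Untouched while the collar rests on the pins; the collar's roof meets it when the underside is 4 mm above the housing (about 5 N) and presses it 0.004 m when home (about 7 N). Let go, the spring lifts the collar about 4 mm.
- tray: Fixed white plastic tray 120 x 330 mm, walls 18 mm high and 4 mm thick, floor 4 mm thick. Origin: centre of its underside; y along its length. Two cross walls make three compartments centred at y = -109, 0 and +109 mm, about 105 mm long and 112 mm wide; one small part stands in each, the collar in any of them. Tray and lamp may change sides.
- blank: Leave alone. Low smooth round black cover, 52 mm diameter, 20 mm high, with a tapered top, loose in a compartment of the tray. Origin: centre of its underside.
- cap: Leave alone. Square black cap 44 x 44 x 32 mm high, loose in a compartment of the tray. Origin: centre of its underside.
- bottle: Leave alone. Small amber glass paint bottle, 32 mm diameter, 62 mm high, standing beyond the tray and lamp. Origin: centre of its underside.
- board: Leave alone. White breadboard 55 x 85 x 9 mm with a small red button and a black block on it, lying beyond the tray and lamp. Origin: centre of its underside.
Things that resemble listed ones, but are neither listed nor needed, are in the scene too. Leave any red look-alike of the collar alone.

How it is judged:
On the way:
1. the collar is lifted clear of the tray in the fingers (height (world z) of collar above 0.035 m and contact force between the fingers and collar above 1 N), for 0.2 s.
At the end, for the whole second after the job is handed in: The robot is still holding the collar pushed home: its underside within 2 mm of the housing's top, its axis within 3 mm and 0.06 rad of the barrel's, the sprung plunger pressed at least 2.2 mm, the fingers bearing on the collar with more than 3 N, and the collar still (z of collar in the frame of lamp_seat between -0.002 and 0.002 m and horizontal distance between collar and lamp_seat below 0.003 m and angle between collar's own z axis and vertical below 0.06 rad and value of joint plunger above 0.0022 m and contact force between the fingers and collar above 3 N and linear speed of collar below 0.01 m/s); the arm keeps its last pose, push and grip.
It fails at once if the blank is moved more than 30 mm or tipped (distance of blank from where it was at the start of the episode above 0.03 m or angle between blank's own z axis and vertical above 0.5 rad).
It fails at once if the cap is moved more than 30 mm or tipped (distance of cap from where it was at the start of the episode above 0.03 m or angle between cap's own z axis and vertical above 0.5 rad).
It fails at once if the bottle is moved more than 30 mm or tipped (distance of bottle from where it was at the start of the episode above 0.03 m or angle between bottle's own z axis and vertical above 0.5 rad).
It fails at once if the board is moved more than 30 mm or tipped (distance of board from where it was at the start of the episode above 0.03 m or angle between board's own z axis and vertical above 0.5 rad).
It also fails if it takes over 54 s, if anything falls off the work surface, if the arm or the gripper's body presses on something with over 40 N, if the wrist force passes 120 N, or if a joint passes its speed limit or range.

ROBOT

A 6-joint arm with a two-finger parallel gripper is mounted at the origin on the work surface. World frame = base frame: x ahead of the robot, y to its left, z up, the work surface at z = 0. Lengths are in m, angles in rad, forces in N, time in s.
With the tool pointing down it reaches from about 0.35 to 0.8 m from the base axis. Payload 7.3 kg.
Tool frame: the origin (TCP) lies between the finger pads; the fingertips stand 17 mm ahead of it and the grasp point (between the pads) lies 2 mm behind it; z points along the fingers, y is the line along which they close (so a half turn about z gives the same grasp; the last joint's range is limited). The gripper opens to 85 mm and grips with 20 to 120 N. Pads are 22 mm wide; open, the fingers measure 114 mm over their backs; the gripper's body (76 mm by 85 mm) begins 54 mm behind the grasp point. The pads swing forward as they close: fully open they stand 13 mm farther back than shut.
Start: joints at [-0.146, 0.342, 1.524, -0, 1.275, -0.146], TCP at [0.525, 0, 0.248] pointing down, gripper open.
Joint ranges: [-2.53, 2.53], [-0.77, 2.02], [0.04, 2.7], [-1, 4.14], [0.28, 2.66], [-3.11, 3.11]. Speed limits (rad/s): [2.57, 2.57, 3.14, 3.14, 3.14, 3.14].

INTERFACE

Orientations are given as a unit quaternion [w, x, y, z].
In Python, from bench import sensors, viewer, finish_job, finder gives the robot as it stands.
- The arm moves only by the tool arm_command, never from a script. Its argument "rows" is a list of rows, each a list of 3 entries, a list of its own where there are three numbers: the gripper command: -1 is shut, 1 is fully open, values between are in proportion, then the shift along the tool's x, y, z in m, then the turn, a rotation vector about the tool's x, y, z in rad. In form: [[claw, [dx, dy, dz], [rx, ry, rz]], ...]. A call has 1 to 12 rows; each row shifts and turns the commanded pose from where the row before left it, along the tool's axes as they then stand; what a row does not reach is not made up. A row lasts 1/12 s, in which the tool goes at most 41.7 mm and 7.16 degrees, less where a joint would pass 70% of its speed; a pose out of reach is approached as far as the arm can. A call is refused whole if a number of a shift passes 0.0417 or a number of a turn 0.125, either way. A call with a gripper value outside its range is refused whole. The fingers move at their own pace and stop on an object; the grip force is fixed at half the most. Time passes only in rows, so rows that do not move let the fingers close. It gives the time, the measured TCP pose, the force, the opening and the grip force at its end, in the units of the state.
- sensors.state(): the state, without advancing time (a new reading comes with each control period).
- viewer.capture(name): name is "scene" or "side" or "wrist"; returns (picture, depth): 420x560x3 uint8, red, green, blue; 420x560 float32, m along the optical axis (not along the pixel's ray), 0 where there is no reading.
- viewer.camera_info(name): a dict with "fov_y" (degrees; the focal length in pixels is half the picture's height over the tangent of half this angle, whatever the lens; pixels are square), "cx", "cy" (the principal point, pixels), "k1" (the pictures are not rectified: a ray, as slopes to the right and down, at radius r is drawn at 1 + k1 r^2 times it, then the intrinsics apply), "T" (4x4, takes a point from camera to world coordinates); the wrist camera has in their place "mount" (4x4, takes a point from camera to tool coordinates, whose origin is the TCP and whose axes are the flange's). Camera axes: x right, y down, z forward; pixel columns grow to the right and rows downward; lengths in m; the calibration is good to about 2 mm. A picture is of the moment at which its call begins: read the wrist's pose just before it. camera_info takes no time and is no camera call.
- finish_job(): hands the job in; it is judged then, once.
Trained networks look in the newest picture that a camera, given by its name, has taken for a name from the list of things; names that differ only in an ending like _2 or _b are one class to them, and where a whole thing is asked for, a point or a joint stands for the part that bears it (a point fixed in the world has none). Each returns a list of dicts, best first, with "confidence" (0 to 1); they miss things now and then, are a little off and sometimes report something else, mostly with a low value. They report only what shows in the picture. A call takes as long as a camera call. They do not tell look-alikes from the thing itself.
- finder.cut_out(camera, query): "region" (420x560 bool, what is visible of it) and "bbox" ([left, top, right, bottom] in pixels, round what is visible of it).
The state is a dict: "time_s": time; "qpos": joint angles; "qvel": joint speeds; "tau": joint torques, N m; "tcp_pos": TCP position; "tool_rot": TCP orientation; "contact_force": force on the tool from outside, world axes, zero at the start; "moment": the same for the moment, N m; "grip_width": finger opening in m; "gripper_force": force on a finger pad.
Only numpy, scipy, OpenCV 4.12 (cv2) and the standard library are available. Lean on these libraries where they do the work, as an engineer would, in place of code of your own. Each camera call takes 0.05 s, during which the arm holds its last target. There are 200 camera calls.

## Working session

There is one attempt and no reset: what is moved stays moved. The work goes in short steps, Python scripts to look and compute and a tool call to move; the robot and the scene stay as the last step left them, time stands still between calls to the robot, and variables do not carry over. Pictures are saved under pics/ and viewed, at most 10 in all, crops included, and the job is handed in when it is done.

Besides the shell and the picture viewer there is one more tool, called in YAML: its name, and indented under it one key for each argument. arm_command: Moves the arm, as the interface text tells. Its arguments: {"type":"object","properties":{"rows":{"type":"array"}},"required":["rows"]}

```bash
mkdir -p pics
cat > h.py <<'E'
import numpy as np, cv2
from bench import sensors, viewer, finish_job, finder
from scipy.spatial.transform import Rotation as R
def cam(name):
    s=sensors.state(); i=viewer.camera_info(name)
    if 'T' in i: T=np.array(i['T'])
    else:
        q=s['tool_rot']; W=np.eye(4); W[:3,:3]=R.from_quat([q[1],q[2],q[3],q[0]]).as_matrix(); W[:3,3]=s['tcp_pos']; T=W@np.array(i['mount'])
    p,d=viewer.capture(name)
    return p,d,i,T
def cloud(d,i,T):
    h,w=d.shape; f=h/2/np.tan(np.radians(i['fov_y'])/2)
    K=np.array([[f,0,i['cx']],[0,f,i['cy']],[0,0,1]])
    v,u=np.mgrid[:h,:w]
    n=cv2.undistortPoints(np.stack([u,v],-1).reshape(-1,1,2).astype(float),K,np.array([i['k1'],0,0,0,0.]))[:,0]
    z=d.reshape(-1)
    P=np.c_[n*z[:,None],z]@T[:3,:3].T+T[:3,3]
    P[z==0]=np.nan
    return P.reshape(h,w,3)
def save(n,p): cv2.imwrite('pics/'+n+'.png',p[:,:,::-1])
E
python3 - <<'E'
from h import *
p,d,i,T=cam('scene'); save('scene0',p); P=cloud(d,i,T); np.save('P.npy',P)
print(T[:3,3])
for n in ['collar','lamp_seat','lamp_pins','plunger','tray','blank','cap','bottle','board']:
    try:
        for r in finder.cut_out('scene',n)[:3]:
            m=r['region']; q=P[m]; q=q[~np.isnan(q[:,0])]
            if len(q)==0: continue
            zt=np.percentile(q[:,2],95); t=q[q[:,2]>zt-.006]
            print(n,round(r['confidence'],2),np.round(r['bbox']),'mean',q.mean(0).round(3),'top',t.mean(0).round(3),'ext',t.min(0).round(3),t.max(0).round(3))
    except Exception as e: print(n,e)
E
```

```text
[ 1.56557367 -0.00366326  1.00059735]
collar 0.94 [298. 205. 318. 242.] mean [0.645 0.095 0.038] top [0.638 0.096 0.052] ext [0.61  0.069 0.048] [0.666 0.123 0.057]
collar 0.9 [254. 175. 274. 205.] mean [ 0.517 -0.011  0.037] top [ 0.508 -0.011  0.052] ext [ 0.479 -0.038  0.048] [0.535 0.014 0.058]
collar 0.59 [294. 174. 317. 202.] mean [0.509 0.094 0.04 ] top [0.501 0.095 0.056] ext [0.47  0.069 0.052] [0.528 0.121 0.062]
lamp_seat 0.74 [153. 175. 201. 214.] mean [ 0.525 -0.252  0.028] top [ 0.519 -0.254  0.057] ext [ 0.504 -0.272  0.048] [ 0.532 -0.239  0.068]
lamp_pins 0.58 [153. 174. 202. 213.] mean [ 0.529 -0.252  0.03 ] top [ 0.518 -0.254  0.057] ext [ 0.504 -0.272  0.048] [ 0.532 -0.239  0.068]
tray 0.66 [288. 174. 413. 213.] mean [0.506 0.226 0.008] top [0.508 0.226 0.017] ext [0.432 0.049 0.013] [0.574 0.383 0.025]
blank 0.69 [378. 180. 398. 198.] mean [0.496 0.332 0.019] top [0.49  0.334 0.025] ext [0.472 0.315 0.021] [0.509 0.356 0.03 ]
blank 0.37 [336. 178. 357. 201.] mean [0.508 0.21  0.028] top [0.504 0.209 0.037] ext [0.478 0.186 0.033] [0.529 0.235 0.043]
cap 0.77 [335. 179. 355. 200.] mean [0.51 0.21 0.03] top [0.505 0.209 0.037] ext [0.481 0.186 0.034] [0.529 0.235 0.043]
bottle 0.65 [185. 267. 222. 290.] mean [ 0.798 -0.163  0.009] top [ 0.797 -0.163  0.011] ext [ 0.765 -0.205  0.009] [ 0.827 -0.121  0.022]
bottle 0.5 [309. 240. 325. 264.] mean [0.752 0.115 0.034] top [0.747 0.115 0.061] ext [0.738 0.108 0.058] [0.755 0.122 0.067]
board 0.65 [185. 269. 220. 290.] mean [ 0.799 -0.162  0.009] top [ 0.797 -0.163  0.011] ext [ 0.766 -0.203  0.009] [ 0.827 -0.121  0.022]
```

View pics/scene0.png

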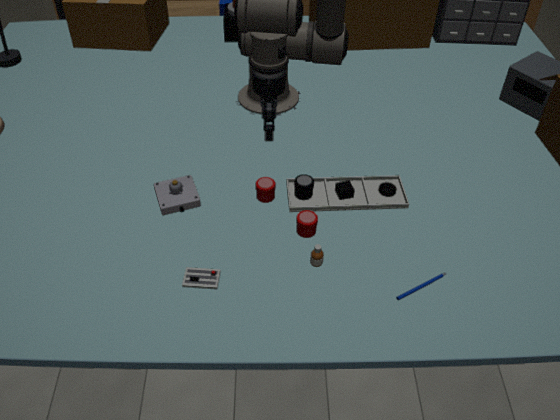

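The scene view shows the black collar in the tray at (304,187), with red look-alikes at (265,189) and (307,222). The lamp is at (177,190), the cap at (344,190) and the blank at (387,189).

Run:
```python
from h import *
s=sensors.state(); print({k:np.round(s[k],3) for k in s}); q=s['tool_rot']
print(R.from_quat([q[1],q[2],q[3],q[0]]).as_matrix().round(3))
i=viewer.camera_info('wrist'); print(i['fov_y'],i['cx'],i['cy'],np.round(i['mount'],3).tolist())
```

```text
{'time_s': np.float64(0.5), 'qpos': array([-0.146,  0.342,  1.524, -0.   ,  1.275, -0.146]), 'qvel': array([ 0.   , -0.001, -0.001, -0.001, -0.   , -0.001]), 'tau': array([-1.0000e-03, -4.3324e+01, -2.4611e+01, -0.0000e+00,  1.0000e-03,
        0.0000e+00]), 'tcp_pos': array([0.525, 0.   , 0.248]), 'tool_rot': array([0.   , 0.707, 0.707, 0.   ]), 'contact_force': array([-0.157,  0.284,  0.952]), 'moment': array([ 0.039,  0.05 , -0.009]), 'gripper_force': np.float64(0.0), 'grip_width': np.float64(0.085)}
[[ 0.  1.  0.]
 [ 1. -0. -0.]
 [-0.  0. -1.]]
65.3261415571524 276.2853913586446 211.24805034534404 [[-0.001, -0.953, -0.303, 0.078], [1.0, -0.001, -0.001, 0.0], [0.001, -0.303, 0.953, -0.126], [0.0, 0.0, 0.0, 1.0]]
```

arm_command:
  rows:
    - [1,[0.03,-0.008,0.01],[0,0,0]]
    - [1,[0.03,-0.008,0.01],[0,0,0]]
    - [1,[0.03,-0.008,0.01],[0,0,0]]
    - [1,[0.005,0,0],[0,0,0]]
    - [1,[0,0,0],[0,0,0]]
    - [1,[0,0,0],[0,0,0]]

```text
time_s: 1.0
tcp_pos: [0.5014, 0.0949, 0.2186]
tool_rot: [0.0, 0.707, 0.708, 0.0]
contact_force: [0.1, 0.1, 0.3]
grip_width: 0.0859
gripper_force: 0.0
```

Run:
```python
from h import *
p,d,i,T=cam('wrist'); save('w1',p); P=cloud(d,i,T)
s=sensors.state(); print(s['tcp_pos'])
for r in finder.cut_out('wrist','collar')[:3]:
    m=r['region']; q=P[m]; q=q[~np.isnan(q[:,0])]
    zt=np.percentile(q[:,2],95); t=q[(q[:,2]>zt-.005)]
    c,rad=cv2.minEnclosingCircle((t[:,:2]*1000).astype(np.float32))
    print(round(r['confidence'],2),np.round(r['bbox']),zt.round(3),'circ',np.round(c,1),round(rad,1),'mid',(np.percentile(t,1,0)+np.percentile(t,99,0)).round(4)/2,p[m].mean(0).round())
```

```text
[0.50159675 0.09439456 0.21877521]
0.85 [378. 156. 454. 222.] 0.052 circ [636.3  98. ] 28.0 mid [0.636  0.0987 0.0502] [103.  50.  50.]
0.78 [240. 158. 309. 220.] 0.056 circ [499.7  97.8] 27.9 mid [0.4997  0.09815 0.0543 ] [57. 57. 59.]
0.38 [205.   0. 341. 229.] 0.018 circ [503.6 158.9] 120.7 mid [0.50385 0.1562  0.01635] [122. 123. 125.]
```

View pics/w1.png

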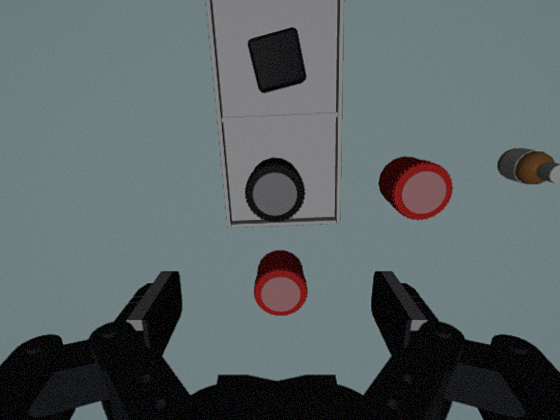

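The wrist view shows the black collar at (275,190), with the red look-alikes at (280,285) and (415,187). The fingers have clear room to come down.

arm_command:
  rows:
    - [1,[0.003,-0.0017,0.03],[0,0,0]]
    - [1,[0,0,0.03],[0,0,0]]
    - [1,[0,0,0.03],[0,0,0]]
    - [1,[0,0,0.03],[0,0,0]]
    - [1,[0,0,0.03],[0,0,0]]
    - [1,[0,0,0.018],[0,0,0]]
    - [1,[0,0,0.01],[0,0,0]]
    - [1,[0,0,0],[0,0,0]]
    - [1,[0,0,0],[0,0,0]]

```text
time_s: 1.85
tcp_pos: [0.5, 0.0974, 0.0408]
tool_rot: [0.0, 0.707, 0.707, 0.0]
contact_force: [0.2, 0.1, 0.1]
grip_width: 0.0854
gripper_force: 0.0
```

arm_command:
  rows:
    - [-1,[0,0,0],[0,0,0]]
    - [-1,[0,0,0],[0,0,0]]
    - [-1,[0,0,0],[0,0,0]]
    - [-1,[0,0,0],[0,0,0]]
    - [-1,[0,0,0],[0,0,0]]
    - [-1,[0,0,0],[0,0,0]]
    - [-1,[0,0,0],[0,0,0]]
    - [-1,[0,0,0],[0,0,0]]

```text
time_s: 2.52
tcp_pos: [0.5003, 0.098, 0.042]
tool_rot: [0.001, 0.707, 0.707, 0.001]
contact_force: [-0.7, -1.1, 6.1]
grip_width: 0.0525
gripper_force: 61.8
```

arm_command:
  rows:
    - [-1,[0,0,-0.02],[0,0,0]]
    - [-1,[0,0,-0.03],[0,0,0]]
    - [-1,[0,0,-0.03],[0,0,0]]
    - [-1,[0,0,-0.03],[0,0,0]]
    - [-1,[0,0,-0.03],[0,0,0]]
    - [-1,[-0.02,0,-0.02],[0,0,0]]
    - [-1,[-0.035,0.005,0],[0,0,0]]
    - [-1,[-0.035,0.005,0],[0,0,0]]
    - [-1,[-0.035,0.005,0],[0,0,0]]
    - [-1,[-0.035,0,0],[0,0,0]]
    - [-1,[-0.035,0,0],[0,0,0]]
    - [-1,[-0.035,0,0],[0,0,0]]

```text
time_s: 3.52
tcp_pos: [0.5141, -0.1336, 0.2011]
tool_rot: [0.001, 0.707, 0.707, 0.0]
contact_force: [0.3, 0.2, -0.4]
grip_width: 0.0523
gripper_force: 62.9
```

arm_command:
  rows:
    - [-1,[-0.035,0,0],[0,0,0]]
    - [-1,[-0.035,0,0],[0,0,0]]
    - [-1,[-0.035,0,0],[0,0,0]]
    - [-1,[-0.035,0,0],[0,0,0]]
    - [-1,[-0.035,0,0],[0,0,0]]
    - [-1,[-0.03,0,0],[0,0,0]]
    - [-1,[0,0,0],[0,0,0]]
    - [-1,[0,0,0],[0,0,0]]

```text
time_s: 4.18
tcp_pos: [0.5138, -0.3384, 0.2004]
tool_rot: [0.0, 0.708, 0.706, 0.0]
contact_force: [-0.4, 1.2, -0.6]
grip_width: 0.0524
gripper_force: 62.9
```

Run:
```python
from h import *
s=sensors.state(); print(s['tcp_pos'],s['qpos'])
p,d,i,T=cam('wrist'); save('w2',p); P=cloud(d,i,T); np.save('P2.npy',P)
def circ(t):
    c,rad=cv2.minEnclosingCircle((t[:,:2]*1000).astype(np.float32)); return np.round(c,1),round(rad,1)
for n in ['lamp_seat','plunger','collar']:
  for r in finder.cut_out('wrist',n)[:2]:
    q=P[r['region']]; q=q[~np.isnan(q[:,0])]
    print(n,round(r['confidence'],2),np.round(r['bbox']),np.percentile(q,[2,98],axis=0).round(4).tolist())
Q=P.reshape(-1,3); Q=Q[~np.isnan(Q[:,0])]
L=Q[(abs(Q[:,0]-.52)<.1)&(abs(Q[:,1]+.254)<.1)&(Q[:,2]<.07)]
for a,b in [(.026,.034),(.05,.058),(.060,.07)]:
    t=L[(L[:,2]>a)&(L[:,2]<b)]
    if len(t)>5: print(a,len(t),t.mean(0).round(4),circ(t),cv2.minAreaRect((t[:,:2]*1000).astype(np.float32)))
```

```text
[ 0.51378039 -0.33836168  0.20040048] [-7.06962823e-01  5.45088260e-01  1.33213515e+00  1.59923480e-04
  1.26413235e+00 -7.04414062e-01]
lamp_seat 0.74 [195.  12. 353. 175.] [[0.4559, -0.3106, 0.0213], [0.5716, -0.1965, 0.0577]]
plunger 0.9 [267.  89. 285. 112.] [[0.5062, -0.2615, 0.062], [0.5201, -0.2478, 0.0655]]
collar 0.87 [207. 211. 341. 364.] [[0.4901, -0.3611, 0.1685], [0.5375, -0.3117, 0.2147]]
0.026 15320 [ 0.5133 -0.251   0.0299] (array([ 513.1, -254.2]), 75.8) ((513.0194091796875, -254.5907745361328), (110.30598449707031, 110.10729217529297), 19.094778060913086)
0.05 1290 [ 0.5133 -0.2541  0.0543] (array([ 512.9, -254.3]), 18.1) ((513.3006591796875, -254.4019775390625), (35.342403411865234, 34.87553405761719), 64.07979583740234)
0.06 343 [ 0.5133 -0.2547  0.0639] (array([ 513.5, -254.3]), 8.1) ((513.2958374023438, -254.1650390625), (15.811732292175293, 14.500751495361328), 89.7373046875)
```

View pics/w2.png

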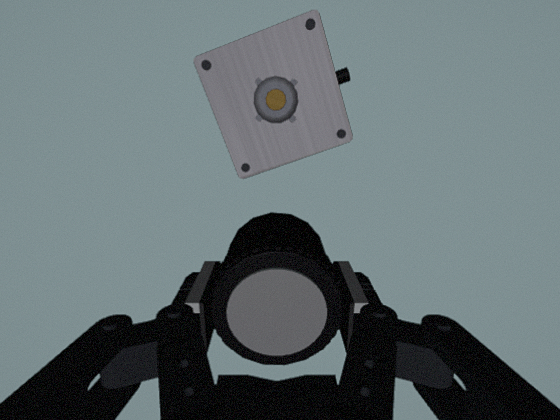

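The lamp is at (275,98), its pins roughly on the picture's diagonals. The collar hangs square in the fingers at (276,310). I will now measure the collar's offset from the TCP.

Run:
```python
from h import *
P=np.load('P2.npy'); tcp=np.array([0.51378,-0.33836,0.20040])
Q=P.reshape(-1,3); Q=Q[~np.isnan(Q[:,0])]
t=Q[(abs(Q[:,0]-tcp[0])<.035)&(abs(Q[:,1]-tcp[1])<.035)&(Q[:,2]>.205)&(Q[:,2]<.225)]
w=P[275:345,240:310].reshape(-1,3); w=w[~np.isnan(w[:,0])]
A=np.linalg.lstsq(np.c_[w[:,:2]-tcp[:2],np.ones(len(w))],w[:,2],rcond=None)[0]; print('plane',A, 'tilt')
for lo in (.205,.209,.212):
    q=t[t[:,2]>lo]; c,r=cv2.minEnclosingCircle((q[:,:2]*1000).astype(np.float32)); print(lo,len(q),np.round(c,1)-tcp[:2]*1000,r,((np.percentile(q,.5,0)+np.percentile(q,99.5,0))/2-tcp)[:2])
# skirt bottom / side facing camera
b=P[205:265,225:330].reshape(-1,3); b=b[(b[:,2]>.12)&(b[:,2]<.22)]
print(np.percentile(b[:,2],[0,1,5,50]), (b[b[:,2]<.185][:,1].max()-tcp[1]))
```

```text
plane [-0.00231826  0.00178533  0.21372232] tilt
0.205 15131 [0.02 7.86] 34.97761154174805 [-1.24001569e-06  1.10394263e-03]
0.209 14449 [0.02 7.86] 34.97761154174805 [9.13358421e-06 7.71106326e-04]
0.212 11973 [0.02 7.86] 34.97758483886719 [-2.20472684e-06  4.92902732e-04]
[0.16183386 0.16343717 0.16681228 0.19979594] 0.026517360029998382
```

arm_command:
  rows:
    - [-1,[0.0205,-0.0005,0],[0,0,0]]
    - [-1,[0.021,0,0],[0,0,0]]
    - [-1,[0.021,0,0],[0,0,0]]
    - [-1,[0.021,0,0.02],[0,0,0]]
    - [-1,[0,0,0.03],[0,0,0]]
    - [-1,[0,0,0.03],[0,0,0]]
    - [-1,[0,0,0.01],[0,0,0]]
    - [-1,[0,0,0],[0,0,0]]
    - [-1,[0,0,0],[0,0,0]]
    - [-1,[0,0,0],[0,0,0]]

```text
time_s: 5.22
tcp_pos: [0.5149, -0.254, 0.1122]
tool_rot: [0.002, 0.707, 0.707, 0.0]
contact_force: [-0.1, 0.1, -0.9]
grip_width: 0.0525
gripper_force: 63.0
```

```bash
python3 -c "
from h import *
s=sensors.state(); print(s['tcp_pos'],s['contact_force'],s['moment'],R.from_quat(np.roll(s['tool_rot'],-1)).as_matrix().round(4))"
```

```text
[ 0.51486738 -0.25401501  0.11217   ] [-0.14112536  0.06874356 -0.9026577 ] [-0.0552475  -0.01308494 -0.03336447] [[-2.0e-04  1.0e+00  2.7e-03]
 [ 1.0e+00  2.0e-04 -1.7e-03]
 [-1.7e-03  2.7e-03 -1.0e+00]]
```

arm_command:
  rows:
    - [-1,[-0.0007,-0.0012,0],[0,0,0]]
    - [-1,[0,0,0],[0,0,0]]
    - [-1,[0,0,0],[0,0,0]]

```text
time_s: 5.47
tcp_pos: [0.5129, -0.2547, 0.1113]
tool_rot: [0.001, 0.707, 0.707, 0.0]
contact_force: [-0.2, -0.5, -0.7]
grip_width: 0.0523
gripper_force: 63.0
```

arm_command:
  rows:
    - [-1,[0,0,0],[0,0,0]]

```text
time_s: 5.55
tcp_pos: [0.5128, -0.2545, 0.111]
tool_rot: [0.001, 0.707, 0.707, 0.0]
contact_force: [-0.4, -0.5, -1.2]
grip_width: 0.0526
gripper_force: 63.0
```

arm_command:
  rows:
    - [-1,[0,0,0],[0,0,0]]

```text
time_s: 5.63
tcp_pos: [0.5127, -0.2543, 0.1107]
tool_rot: [0.0, 0.707, 0.707, 0.0]
contact_force: [-1.0, 0.1, -1.0]
grip_width: 0.0528
gripper_force: 63.0
```

arm_command:
  rows:
    - [-1,[-0.0003,0.0004,0.006],[0,0,0]]
    - [-1,[0,0,0.006],[0,0,0]]
    - [-1,[0,0,0.006],[0,0,0]]
    - [-1,[0,0,0.005],[0,0,0]]
    - [-1,[0,0,0.005],[0,0,0]]
    - [-1,[0,0,0],[0,0,0]]

```text
time_s: 6.13
tcp_pos: [0.5124, -0.2541, 0.0808]
tool_rot: [-0.001, 0.707, 0.707, -0.0]
contact_force: [-0.6, 0.3, -0.9]
grip_width: 0.0526
gripper_force: 63.0
```

arm_command:
  rows:
    - [-1,[0,0,0.002],[0,0,0]]
    - [-1,[0,0,0.002],[0,0,0]]
    - [-1,[0,0,0.001],[0,0,0]]
    - [-1,[0,0,0],[0,0,0]]

```text
time_s: 6.47
tcp_pos: [0.513, -0.2545, 0.0772]
tool_rot: [-0.0, 0.707, 0.707, 0.0]
contact_force: [-0.7, 0.5, -0.6]
grip_width: 0.0527
gripper_force: 63.0
```

arm_command:
  rows:
    - [-1,[0,0,0.001],[0,0,0]]
    - [-1,[0,0,0],[0,0,0]]

```text
time_s: 6.63
tcp_pos: [0.5131, -0.2545, 0.0764]
tool_rot: [0.0, 0.707, 0.707, 0.0]
contact_force: [0.1, -0.6, -1.0]
grip_width: 0.0526
gripper_force: 63.0
```

arm_command:
  rows:
    - [-1,[0,0,0.001],[0,0,0]]
    - [-1,[0,0,0],[0,0,0]]

```text
time_s: 6.8
tcp_pos: [0.5132, -0.2546, 0.076]
tool_rot: [0.0, 0.707, 0.707, 0.0]
contact_force: [-0.8, 0.8, 3.2]
grip_width: 0.0524
gripper_force: 63.6
```

arm_command:
  rows:
    - [-1,[0,0,0.001],[0,0,0]]
    - [-1,[0,0,0],[0,0,0]]

```text
time_s: 6.97
tcp_pos: [0.5132, -0.2547, 0.0759]
tool_rot: [0.001, 0.707, 0.707, 0.0]
contact_force: [-3.6, 1.3, 11.5]
grip_width: 0.0525
gripper_force: 64.4
```

arm_command:
  rows:
    - [-1,[0,0,0],[0,0,0.05]]
    - [-1,[0,0,0],[0,0,0.05]]
    - [-1,[0,0,0],[0,0,0.03]]
    - [-1,[0,0,0],[0,0,0]]

```text
time_s: 7.3
tcp_pos: [0.514, -0.2552, 0.0759]
tool_rot: [0.002, 0.752, 0.659, 0.0]
contact_force: [-0.1, -0.3, 8.2]
grip_width: 0.0522
gripper_force: 63.9
```

arm_command:
  rows:
    - [-1,[0,0,0],[0,0,0.05]]
    - [-1,[0,0,0],[0,0,0.05]]
    - [-1,[0,0,0],[0,0,0.03]]
    - [-1,[0,0,0],[0,0,0]]

```text
time_s: 7.63
tcp_pos: [0.5141, -0.2553, 0.0759]
tool_rot: [0.002, 0.793, 0.609, 0.001]
contact_force: [-0.2, -0.4, 7.3]
grip_width: 0.0527
gripper_force: 63.8
```

arm_command:
  rows:
    - [-1,[0,0,0],[0,0,0.05]]
    - [-1,[0,0,0],[0,0,0.05]]
    - [-1,[0,0,0],[0,0,0.03]]
    - [-1,[0,0,0],[0,0,0]]

```text
time_s: 7.97
tcp_pos: [0.5142, -0.2553, 0.0759]
tool_rot: [0.002, 0.831, 0.556, 0.001]
contact_force: [0.5, -0.3, 7.9]
grip_width: 0.0525
gripper_force: 63.8
```

arm_command:
  rows:
    - [-1,[0,0,0],[0,0,0.05]]
    - [-1,[0,0,0],[0,0,0.05]]
    - [-1,[0,0,0],[0,0,0.03]]
    - [-1,[0,0,0],[0,0,0]]

```text
time_s: 8.3
tcp_pos: [0.5142, -0.2553, 0.0759]
tool_rot: [0.002, 0.866, 0.501, 0.001]
contact_force: [0.6, -0.3, 7.9]
grip_width: 0.0526
gripper_force: 63.7
```

arm_command:
  rows:
    - [-1,[0,0,0],[0,0,0.05]]
    - [-1,[0,0,0],[0,0,0.05]]
    - [-1,[0,0,0],[0,0,0.03]]
    - [-1,[0,0,0],[0,0,0]]

```text
time_s: 8.63
tcp_pos: [0.5142, -0.2552, 0.0759]
tool_rot: [0.002, 0.896, 0.444, 0.001]
contact_force: [-0.2, 0.4, 7.8]
grip_width: 0.0528
gripper_force: 63.7
```

arm_command:
  rows:
    - [-1,[0,0,0],[0,0,0.05]]
    - [-1,[0,0,0],[0,0,0.05]]
    - [-1,[0,0,0],[0,0,0.03]]
    - [-1,[0,0,0],[0,0,0]]

```text
time_s: 8.97
tcp_pos: [0.5142, -0.2553, 0.0759]
tool_rot: [0.002, 0.923, 0.384, 0.001]
contact_force: [-0.2, 0.2, 7.5]
grip_width: 0.0524
gripper_force: 63.7
```

arm_command:
  rows:
    - [-1,[0,0,0],[0,0,0.05]]
    - [-1,[0,0,0],[0,0,0.05]]
    - [-1,[0,0,0],[0,0,0.03]]
    - [-1,[0,0,0],[0,0,0]]

```text
time_s: 9.3
tcp_pos: [0.5141, -0.2552, 0.0758]
tool_rot: [0.002, 0.946, 0.324, 0.001]
contact_force: [0.4, 0.4, 6.5]
grip_width: 0.0523
gripper_force: 63.7
```

arm_command:
  rows:
    - [-1,[0,0,0],[0,0,0.05]]
    - [-1,[0,0,0],[0,0,0.05]]
    - [-1,[0,0,0],[0,0,0.03]]
    - [-1,[0,0,0],[0,0,0]]

```text
time_s: 9.63
tcp_pos: [0.5131, -0.2546, 0.0744]
tool_rot: [0.0, 0.965, 0.262, 0.0]
contact_force: [0.1, -0.3, -0.5]
grip_width: 0.0524
gripper_force: 63.1
```

arm_command:
  rows:
    - [-1,[0,0,0.001],[0,0,0.02]]
    - [-1,[0,0,0.001],[0,0,0]]
    - [-1,[0,0,0.001],[0,0,0]]
    - [-1,[0,0,0],[0,0,0]]

```text
time_s: 9.97
tcp_pos: [0.5131, -0.2545, 0.0715]
tool_rot: [0.0, 0.968, 0.253, 0.0]
contact_force: [-0.5, 0.3, 3.5]
grip_width: 0.0524
gripper_force: 63.2
```

arm_command:
  rows:
    - [-1,[0,0,0.001],[0,0,0]]
    - [-1,[0,0,0.001],[0,0,0]]
    - [-1,[0,0,0.001],[0,0,0]]
    - [-1,[0,0,0],[0,0,0]]

```text
time_s: 10.3
tcp_pos: [0.5131, -0.2545, 0.0686]
tool_rot: [0.0, 0.968, 0.253, 0.0]
contact_force: [-0.4, 0.7, 5.6]
grip_width: 0.0527
gripper_force: 63.3
```

Near home (TCP expected at about 0.068). I will press until the force rises above the spring's.

arm_command:
  rows:
    - [-1,[0,0,0.001],[0,0,0]]
    - [-1,[0,0,0.0005],[0,0,0]]
    - [-1,[0,0,0],[0,0,0]]
    - [-1,[0,0,0],[0,0,0]]

```text
time_s: 10.63
tcp_pos: [0.5132, -0.2545, 0.068]
tool_rot: [0.0, 0.968, 0.253, 0.0]
contact_force: [-3.9, 2.6, 11.9]
grip_width: 0.0527
gripper_force: 64.4
```

arm_command:
  rows:
    - [-1,[0,0,0.001],[0,0,0]]
    - [-1,[0,0,0],[0,0,0]]
    - [-1,[0,0,0],[0,0,0]]

```text
time_s: 10.88
tcp_pos: [0.5132, -0.2545, 0.068]
tool_rot: [0.001, 0.968, 0.253, 0.0]
contact_force: [-6.1, 3.9, 19.5]
grip_width: 0.0523
gripper_force: 65.0
```

```bash
python3 -c "
from h import *
s=sensors.state(); print(s['tcp_pos'],s['contact_force'],s['time_s']); print(finish_job())"
```

```text
[ 0.51317091 -0.25451025  0.06796576] [-6.06179914  3.86626602 19.48916205] 10.8833
the job is handed in; nothing more can be done
None
```

I put the collar on the lamp barrel, turned it until it dropped over the pins and pressed it home. I handed the job in at 10.9 s while still holding it down. It sits 8 mm below where it rested on the pins, with about 19 N upward force on the tool. I judged "home" from these readings, without a final camera check.

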